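# Lock the loose cartridge in its bay

### The arm

A 6-joint arm with a two-finger parallel gripper is mounted at the origin on the work surface. World frame = base frame: x ahead of the robot, y to its left, z up, the work surface at z = 0. Lengths are in m, angles in degrees, forces in N, time in s.
With the tool pointing down it reaches from about 0.325 to 0.9 m from the base axis. Payload 3.5 kg.
Tool frame: the origin (TCP) lies on the centre line of the jaws, within the pads' length; the fingertips stand 22 mm ahead of it and the grasp point (between the pads) lies 3 mm ahead of it; z points along the fingers, x is the direction in which the jaws open and shut, and the axes are right-handed (so a half turn about z gives the same grasp; the last joint's range is limited). The gripper opens to 85 mm and grips with 20 to 120 N. Pads are 22 mm wide; open, the fingers measure 114 mm over their backs; the gripper's body (76 mm by 85 mm) begins 54 mm behind the grasp point. The pads swing forward as they close: fully open they stand 13 mm farther back than shut.
Start: joints at [69.763, 15.837, -1.513, 72.651, 0, 84.076], TCP at [0.155, 0.606, 0.253] pointing down, gripper open.
Joint ranges: [-178.77, 178.77], [-48.84, 107.48], [-61.69, 71.31], [-111.58, 123.2], [-90, 87.43], [-180, 180]. Speed limits (degrees/s): [147.25, 147.25, 180, 180, 180, 180].

### API

Orientations are given as [roll, pitch, yaw] about the fixed x, y, z axes, in that order (R = Rz(yaw) Ry(pitch) Rx(roll)).
In Python, from plant import bot gives the robot as it stands. The module is installed in compiled form; this text tells all that it offers.
- The arm moves only by the tool jog_arm, never from a script. Its argument "moves" is a list of rows, each a list of 5 numbers: the shift along the tool's x, y, z in m, then the turn about the tool's z in degrees, then the closure in counts, from 0 (fully open) to 255 (shut). A call has 1 to 12 rows; each row is the pose to reach, as a shift and turn from the pose commanded when the call began, along the tool's axes at that moment; what a row does not reach only later rows make up. A row lasts 1/10 s, in which the tool goes at most 50 mm and 8.59 degrees, less where a joint would pass 70% of its speed; a pose out of reach is approached as far as the arm can. A call with a gripper value outside its range is refused whole. The fingers move at their own pace and stop on an object; the grip force is fixed at half the most. Time passes only in rows, so rows that repeat a pose let the fingers close. It gives the time, the measured TCP pose, the force and the opening at its end, in the units of the state.
- bot.observe(): the state, without advancing time (a new reading comes with each control period).
- bot.read_camera(name): name is "side" or "top" or "wrist"; returns (picture, depth): 480x640x3 uint8, red, green, blue; 480x640 float32, m along the optical axis (not along the pixel's ray), 0 where there is no reading.
- bot.camera_info(name): a dict with "camera_matrix" (3x3 intrinsics, pixels), "position" and "rotation" of the camera in the world. Camera axes: x right, y down, z forward; pixel columns grow to the right and rows downward; lengths in m; the calibration is good to about 2 mm. The wrist camera is an equidistant fisheye: a pixel r from the principal point sees the ray r / f radians off the axis. A picture is of the moment at which its call begins: read the wrist's pose just before it. camera_info takes no time and is no camera call; for the wrist camera it gives the pose at the moment of the call.
- bot.sign_off(): hands the job in, once; it reports no verdict.
The state is a dict: "time_s": time; "joints": joint angles; "qd": joint speeds; "effort": joint torques, N m; "tool_pos": TCP position; "ee_rot": TCP orientation; "wrist_force": force on the tool from outside, world axes, zero at the start; "wrist_torque": the same for the moment, N m; "grip_width": finger opening in m.
Only numpy, scipy, OpenCV 4.12 (cv2) and the standard library are available. Lean on these libraries where they do the work, as an engineer would, in place of code of your own. Each camera call takes 0.05 s, during which the arm holds its last target.

### The job

On the white controller, gently push the loose cartridge in the bay with the orange knob fully home against its back stop, then turn the orange knob clockwise until its cam grips the cartridge firmly, feeling for the bite and stopping there so that the cartridge is not crushed, and let go. Do not touch the grey and blue knobs beside it, and leave their cartridges and everything else on the ledge as they are.

Things in the scene. Friction and masses are not known exactly. Their poses are not given: they have to be found in the camera images.
- bay_orange: One of three white modules, in any order, 54 mm apart in y on the controller (150 x 172 x 18 mm). 146 x 53.5 x 4 mm; origin under its centre, 18 mm above the ledge; x from open front to back stop, z up. In its frame, mm: floor z 4; stop face x 40, z 4-30; knob axis x 0, y -13; sprung aluminium fence (15 N/mm) on +y side, x -32 to 32, face at y 13.9 to 18.5 (unknown), top z 16.
- wing_orange (a point): Middle of the orange knob's grip, on its upright axis, 50 mm above the bay's origin. The grip is an upright bar 28 mm long (this frame's x, white mark on top at the +x end), 10 mm thick (y), 32 mm tall (z 34 to 66 in the bay frame). The nearest other knobs' axes are 54 mm away, on the bay's +y and/or -y side.
- knob_orange: Orange knob with shaft and steel cam (disc r 9, 6 off axis, z 6-18 mm); origin on axis level with the bay's; x along grip. Clockwise from above it turns freely (0.04 N m) for 0.2 to 1.2 rad (not known), then squeezes the cartridge onto the fence, about 70 N per rad. Firm (12 to 18 N): torque felt is 0.06 to 0.1 N m over free turning, 0.2 to 0.4 rad past first touch. Stays when let go.
- cart_orange_mid (a point): Centre of the loose black cartridge in the orange bay, 80 (x) x 20 (y) x 26 mm, rigid, pale label on top and front. It lies on the bay floor, top at z 30 in the bay frame, front face 40 mm to -x of this point. Starts 7 to 18 mm short of the rigid stop; fully home this point is at x = 0 of the bay. 1 to 6 mm sideways play. Push slowly and stop at 3 to 5 N.
- cart_orange: The same cartridge; origin at the centre of its underside.
- knob_grey: Grey knob of a neighbouring bay, same shape as the orange one, turns very easily; origin on its axis at the level of its bay's origin. Not to be touched.
- knob_blue: Blue knob of another bay, same shape, turns very easily; origin on its axis at the level of its bay's origin. Not to be touched.
- tip_grey (a point): End of the grey knob's grip, 14 mm from its axis, 50 mm above its bay's origin.
- tip_blue (a point): End of the blue knob's grip, 14 mm from its axis, 50 mm above its bay's origin.
- cart_grey: Cartridge of the grey bay, same shape, already home; origin at the centre of its underside. To be left alone.
- cart_blue: Cartridge of the blue bay, same shape, already home; origin at the centre of its underside. To be left alone.
- mug: Green ceramic mug beside the controller on its +y side, 80 mm across, 92 mm tall; origin under its centre. Left alone.
- tin: Chrome key tin with a spring clip, loose beside the controller on its -y side, 97 x 68 x 43 mm; origin under its centre. Left alone.

How it is judged (in metres and radians):
On the way, in this order (a step that is already met when the one before it is completed fails the run):
1. the orange bay's cartridge is pushed home, within 2 mm of its back stop (x of cart_orange_mid in the frame of bay_orange above -0.002 m), for 0.1 s.
2. the cam of the orange knob grips it with at least 6 N (contact force between knob_orange and cart_orange above 6 N), for 0.2 s.
At the end, for the whole second after the job is handed in: The cartridge of the orange bay lies on the bay floor, within 2 mm of its back stop and at rest, gripped by the orange knob's cam with 6 to 26 N after the knob is let go; the grey and blue knobs and their cartridges are within 3 mm and the mug and tin within 10 mm of where they were (x of cart_orange_mid in the frame of bay_orange above -0.002 m and z of cart_orange_mid in the frame of bay_orange below 0.02 m and contact force between knob_orange and cart_orange between 6 and 26 N and linear speed of cart_orange below 0.01 m/s and distance of each of cart_grey, cart_blue, tip_grey, tip_blue from where it was at the start of the episode below 0.003 m and distance of each of mug, tin from where it was at the start of the episode below 0.01 m); the robot touches nothing.
It fails at once if the cam crushes the cartridge (more than 26 N) (contact force between knob_orange and cart_orange above 26 N).
It fails at once if the cartridge is pushed with more than 20 N (contact force between the fingers and cart_orange above 20 N).
It fails at once if a neighbouring knob is touched (more than 0.5 N) (contact force between any of the fingers, the arm and knob_grey above 0.5 N or contact force between any of the fingers, the arm and knob_blue above 0.5 N).
It fails at once if a neighbouring cartridge is moved 3 mm, or the mug or the tin 10 mm (distance of any of cart_grey, cart_blue from where it was at the start of the episode above 0.003 m or distance of any of mug, tin from where it was at the start of the episode above 0.01 m).
It also fails if it takes over 58 s, if anything falls off the work surface, if the arm or the gripper's body presses on something with over 40 N, if the wrist force passes 120 N, or if a joint passes its speed limit or range.

## Working session

There is one attempt and no reset: what is moved stays moved. The work goes in short steps, Python scripts to look and compute and a tool call to move; the robot and the scene stay as the last step left them, time stands still between calls to the robot, and variables do not carry over. Pictures are saved under pics/ and viewed, and the job is handed in when it is done.

Besides the shell and the picture viewer there is one more tool, called after "Request:" as name([rows], argument=value, ...), one row to a line, values as JSON. jog_arm: Moves the arm, as the interface text tells. Its arguments: {"type":"object","properties":{"moves":{"type":"array","items":{"type":"array","items":{"type":"number"}}}},"required":["moves"]}

```bash
mkdir -p pics; python3 - <<'E'
from plant import bot
import cv2,numpy as np
s=bot.observe(); print(s)
for n in ["top","side","wrist"]:
    i=bot.camera_info(n); print(n,i)
    p,d=bot.read_camera(n); cv2.imwrite(f"pics/{n}0.png",p[:,:,::-1]); np.savez(f"{n}0.npz",p=p,d=d,**{k:i[k] for k in("camera_matrix","position","rotation")})
E
```

```text
{'time_s': 0.0, 'joints': array([ 6.97628434e+01,  1.58797950e+01, -1.59886468e+00,  7.26512266e+01,
        2.13988361e-04,  8.40770860e+01]), 'qd': array([ 0.08900055,  0.06332146,  0.01937723,  0.05374039, -0.02864734,
       -0.05309023]), 'effort': array([ 1.91953943e-03, -4.45506120e+01,  2.95204675e+01,  1.64147437e-02,
       -1.70007411e-05,  4.69578126e-06]), 'tool_pos': array([0.15426038, 0.60489923, 0.2521346 ]), 'ee_rot': array([-1.79986384e+02,  1.29170796e-01,  7.56857726e+01]), 'wrist_force': array([-0.33294042,  0.14635472, -0.48058711]), 'wrist_torque': array([-0.00739248,  0.01139364, -0.02576819]), 'grip_width': 0.08556602383043031}
top {'camera_matrix': array([[465.38006279,   0.        , 320.71343402],
       [  0.        , 465.38006279, 234.50393803],
       [  0.        ,   0.        ,   1.        ]]), 'position': array([0.44979806, 0.03556386, 0.73180563]), 'rotation': array([-170.40263709,    0.56994947,  -89.26749863])}
side {'camera_matrix': array([[460.03188986,   0.        , 318.27411922],
       [  0.        , 460.03188986, 235.1247973 ],
       [  0.        ,   0.        ,   1.        ]]), 'position': array([ 0.4331768 , -0.53751503,  0.48533795]), 'rotation': array([-125.96822558,   -0.36086605,  -11.59081335])}
wrist {'camera_matrix': array([[371.64829954,   0.        , 323.46166735],
       [  0.        , 371.64829954, 236.46165673],
       [  0.        ,   0.        ,   1.        ]]), 'position': array([0.07314319, 0.62559656, 0.37305447]), 'rotation': array([1.60879975e+02, 1.45672615e-01, 7.56272071e+01])}
```

View pics/top0.png

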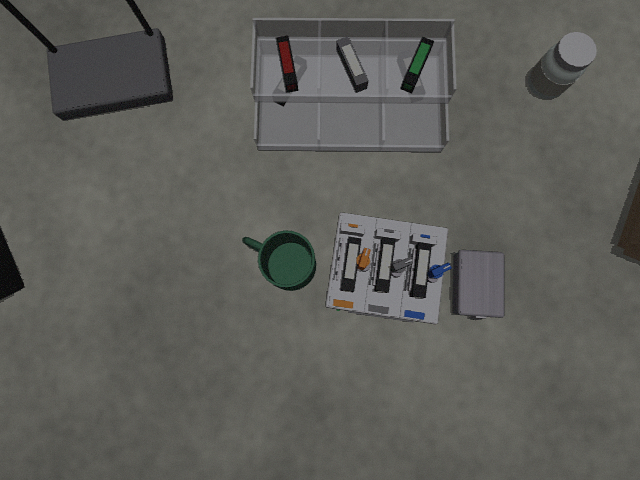

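View pics/side0.png

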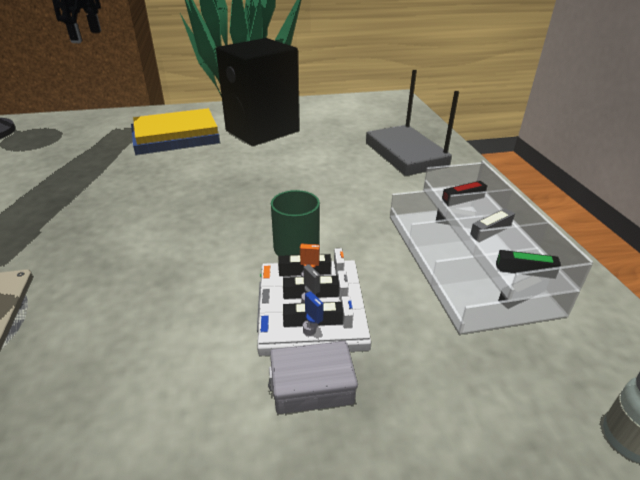

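View pics/wrist0.png

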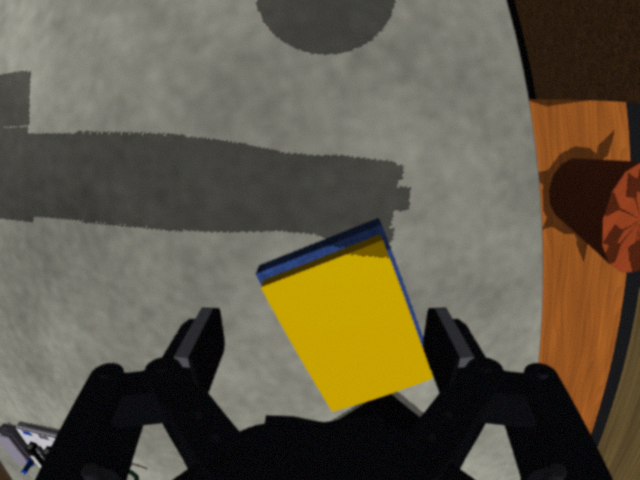

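```bash
cat > h.py <<'E'
import numpy as np,cv2
from scipy.spatial.transform import Rotation as R
def load(f):
    return dict(np.load(f))
def rot(e): return R.from_euler('xyz',e,degrees=True).as_matrix()
def ray(D,u,v,fish=False):
    K=D['camera_matrix'];x=(u-K[0,2])/K[0,0];y=(v-K[1,2])/K[1,1]
    if fish:
        r=np.hypot(x,y)+1e-12; c=np.array([np.sin(r)*x/r,np.sin(r)*y/r,np.cos(r)])
    else: c=np.array([x,y,1.])
    return D['position'],rot(D['rotation'])@c
def onz(D,u,v,z,fish=False):
    o,r=ray(D,u,v,fish); return o+r*(z-o[2])/r[2]
E
python3 - <<'E'
from h import *
for n,(x0,x1,y0,y1),s in [("top",(320,460,205,330),5.5),("side",(250,380,230,355),6)]:
    D=load(n+"0.npz");p=D['p'][y0:y1,x0:x1,::-1]
    p=cv2.convertScaleAbs(p,alpha=1.5)
    q=cv2.resize(p,None,fx=s,fy=s,interpolation=cv2.INTER_CUBIC)[:600,:800]; print(q.shape)
    cv2.imwrite(f"pics/{n}0z.png",q)
D=load("top0.npz"); d=D['d']
for (u,v) in [(345,225),(335,300),(440,310),(350,265),(364,258),(371,240),(300,340),(400,266),(352,235)]:
    o,r=ray(D,u,v); print(u,v,np.round(o+r*d[v,u],4))
E
```

```text
(600, 770, 3)
(600, 780, 3)
345 225 [0.581  0.0075 0.0435]
335 300 [0.4696 0.0213 0.0215]
440 310 [ 0.457  -0.1422 -0.0017]
350 265 [5.202e-01 1.000e-04 4.830e-02]
364 258 [ 0.5266 -0.0176  0.0837]
371 240 [ 0.5621 -0.0336  0.0214]
300 340 [ 0.4086  0.0743 -0.002 ]
400 266 [ 0.516  -0.0678  0.0832]
352 235 [ 0.5695 -0.0042  0.0218]
```

View pics/top0z.png

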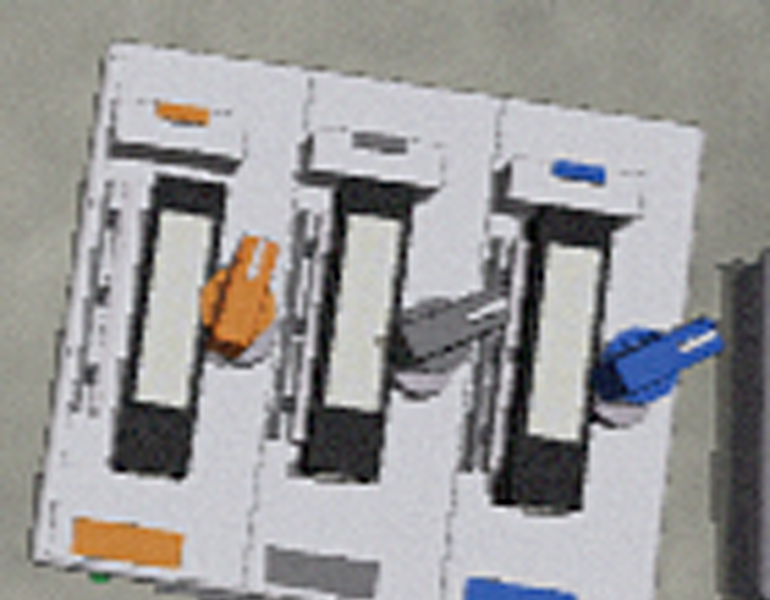

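View pics/side0z.png

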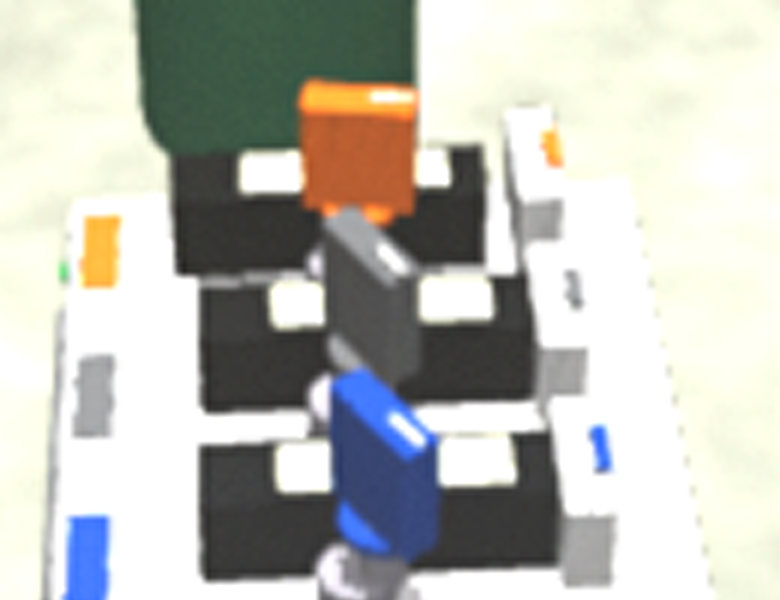

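```bash
cat > meas.py <<'E'
from h import *
def blobs(D,name,fish=False):
    hsv=cv2.cvtColor(D['p'],cv2.COLOR_RGB2HSV)
    m={'orange':cv2.inRange(hsv,(5,150,60),(22,255,255)),'blue':cv2.inRange(hsv,(105,120,40),(125,255,255))}
    for c,k in m.items():
        n,l,s,ce=cv2.connectedComponentsWithStats(k)
        for i in range(1,n):
            if s[i,4]>8: print(name,c,s[i],np.round(ce[i],1),'z22',np.round(onz(D,*ce[i],.022,fish),4)[:2],'z84',np.round(onz(D,*ce[i],.084,fish),4)[:2])
if __name__=="__main__":
    D=load("top0.npz"); blobs(D,'top')
    g=D['p'].astype(int)
    # pale labels: yellowish white
    w=((g[...,0]-g[...,2])>4)&(g.min(2)>110)
    w=w.astype(np.uint8)*255; w[:205]=0;w[330:]=0;w[:,:320]=0;w[:,460:]=0
    n,l,s,ce=cv2.connectedComponentsWithStats(w)
    for i in range(1,n):
        if s[i,4]>60:
            pts=np.argwhere(l==i)[:,::-1]
            W=np.array([onz(D,*p,.048)[:2] for p in pts]); r=cv2.minAreaRect((W*1000).astype(np.float32)); print('label',s[i],r)
    blobs(load("side0.npz"),'side')
E
python3 meas.py
```

```text
top orange [349 224   9   3  19] [352.9 225.1] z22 [ 0.5851 -0.0057] z84 [ 0.5732 -0.0021]
top orange [357 248  13  20 163] [363.2 258.9] z22 [ 0.5326 -0.0214] z84 [ 0.5254 -0.0165]
top orange [334 299  19   9 120] [342.8 303.4] z22 [0.4647 0.0095] z84 [0.4634 0.0117]
top blue [421 234   9   4  24] [425.1 235.8] z22 [ 0.5694 -0.1169] z84 [ 0.559  -0.1036]
top blue [430 263  22  15 172] [438.8 269.7] z22 [ 0.5173 -0.1364] z84 [ 0.5114 -0.1214]
top blue [405 310  20   9 126] [414.  314.3] z22 [ 0.4499 -0.0973] z84 [ 0.4499 -0.0857]
side orange [ 0  5  5  7 12] [1.3 8.1] z22 [-0.6584  2.3909] z84 [-0.5123  1.9991]
side orange [6 7 4 6 9] [7.9 8.9] z22 [-0.618   2.3616] z84 [-0.4773  1.9737]
side orange [20 36  6  6 11] [22.9 38.4] z22 [-0.3498  1.6688] z84 [-0.245   1.3735]
side orange [208 128   6   6  17] [210.1 130.9] z22 [0.3891 0.5707] z84 [0.395  0.4224]
side orange [186 131   6   6  12] [188.7 134.4] z22 [0.3376 0.559 ] z84 [0.3504 0.4123]
side orange [190 131   8   3  10] [193.1 132.1] z22 [0.348  0.5713] z84 [0.3594 0.4229]
side orange [198 130   7   5  12] [201.2 132.8] z22 [0
[... 404 characters left out ...]
 152  157  146 5286] [572.9 218.6] z22 [1.0284 0.0485] z84 [ 0.9487 -0.0299]
side orange [300 243  19  25 390] [309.1 254.6] z22 [0.539  0.0377] z84 [ 0.5248 -0.0392]
side orange [341 252   2   5  10] [341.5 254. ] z22 [0.5908 0.029 ] z84 [ 0.5698 -0.0468]
side orange [264 266   6  12  65] [266.2 271.3] z22 [0.4663 0.0096] z84 [ 0.4618 -0.0636]
side blue [132 132   5  14  25] [133.5 139.1] z22 [0.2091 0.5558] z84 [0.2391 0.4095]
side blue [305 292  18  31 418] [313. 308.] z22 [ 0.522  -0.0822] z84 [ 0.5101 -0.1431]
side blue [349 301   3   7  15] [349.9 304.1] z22 [ 0.5749 -0.0848] z84 [ 0.5559 -0.1454]
side blue [261 316   7  16 107] [264.  323.6] z22 [ 0.4512 -0.0983] z84 [ 0.4488 -0.157 ]
```

Request:
jog_arm([
  [-0.517,0.447,0,-6.4,255],
  [-0.517,0.447,0,-6.4,255],
  [-0.517,0.447,0,-6.4,255],
  [-0.517,0.447,0,-6.4,255],
  [-0.517,0.447,0,-6.4,255],
  [-0.517,0.447,0,-6.4,255],
  [-0.517,0.447,0,-6.4,255],
  [-0.517,0.447,0,-6.4,255],
  [-0.517,0.447,0,-6.4,255],
  [-0.517,0.447,0,-6.4,255],
  [-0.517,0.447,0,-6.4,255],
  [-0.517,0.447,0,-6.4,255],
])

```text
time_s: 1.35
tool_pos: [0.4228, 0.0668, 0.2533]
ee_rot: [180.0, -0.0, 82.1]
wrist_force: [1.9, 0.6, -0.3]
grip_width: -0.0001
```

Request:
jog_arm([
  [-0.068,0.047,0.03,0,255],
  [-0.068,0.047,0.03,0,255],
  [-0.068,0.047,0.03,0,255],
  [-0.068,0.047,0.03,0,255],
])

```text
time_s: 1.75
tool_pos: [0.4592, -0.0055, 0.2226]
ee_rot: [-179.9, -0.0, 82.0]
wrist_force: [0.6, 0.5, 0.3]
grip_width: -0.0004
```

```bash
cat > snap.py <<'E'
import sys
from plant import bot
from h import *
def snap(n,tag):
    i=bot.camera_info(n); p,d=bot.read_camera(n); cv2.imwrite(f"pics/{n}{tag}.png",p[:,:,::-1]); np.savez(f"{n}{tag}.npz",p=p,d=d,**{k:i[k] for k in("camera_matrix","position","rotation")})
for a in sys.argv[2:]: snap(a,sys.argv[1])
s=bot.observe(); print({k:np.round(s[k],4) for k in('time_s','tool_pos','ee_rot','wrist_force','wrist_torque','grip_width','joints')})
E
python3 snap.py 1 wrist side top
```

```text
{'time_s': np.float64(1.9), 'tool_pos': array([ 0.4593, -0.0041,  0.2236]), 'ee_rot': array([ 1.799974e+02, -1.570000e-02,  8.217080e+01]), 'wrist_force': array([-1.4621,  0.0794,  0.8461]), 'wrist_torque': array([-0.0094,  0.0434, -0.0314]), 'grip_width': np.float64(0.0003), 'joints': array([-8.58850e+00, -1.23000e-02, -2.36015e+01,  6.64084e+01,
        1.57000e-02, -7.59300e-01])}
```

View pics/wrist1.png

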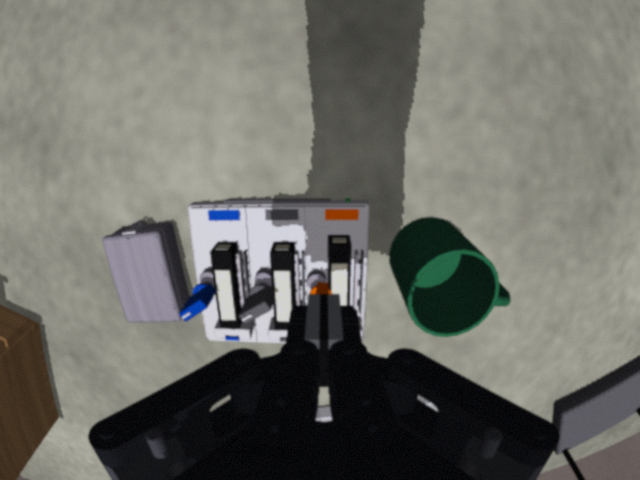

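View pics/side1.png

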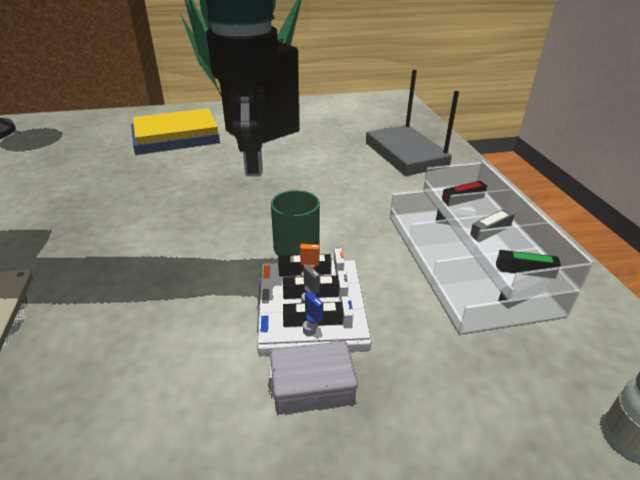

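```bash
python3 - <<'E'
from h import *
from meas import blobs
D=load("wrist1.npz"); print(D['position'],D['rotation'])
p=cv2.convertScaleAbs(D['p'][195:345,180:380,::-1],alpha=1.8); cv2.imwrite("pics/wrist1z.png",cv2.resize(p,None,fx=4,fy=4,interpolation=cv2.INTER_CUBIC))
blobs(D,'wrist',True)
S=load("side1.npz"); p=S['p'][130:185,225:290,::-1]
cv2.imwrite("pics/side1z.png",cv2.resize(cv2.convertScaleAbs(p,alpha=2),None,fx=9,fy=9,interpolation=cv2.INTER_CUBIC))
for v in range(150,182,3):
  for u in (248,253,258):
    o,r=ray(S,u,v); print(u,v,np.round(o+r*S['d'][v,u],4))
E
```

```text
[0.37642768 0.0057269  0.34360328] [1.60998109e+02 5.13865365e-03 8.19134838e+01]
wrist orange [326 210  32  10 318] [341.5 214.5] z22 [0.4677 0.0091] z84 [0.4501 0.0085]
wrist orange [311 283  20  12 178] [320.7 289. ] z22 [ 0.539  -0.0201] z84 [ 0.5076 -0.0152]
wrist blue [209 210  30  10 286] [223.8 214.7] z22 [ 0.4522 -0.0977] z84 [ 0.4376 -0.0777]
wrist blue [179 283  37  38 679] [197.7 300. ] z22 [ 0.5361 -0.1472] z84 [ 0.5053 -0.1177]
wrist blue [226 336  13   4  38] [231.6 337.9] z22 [ 0.5853 -0.1227] z84 [ 0.545  -0.0979]
248 150 [ 0.4534 -0.0365  0.2489]
253 150 [ 0.4592 -0.0357  0.248 ]
258 150 [ 0.4649 -0.0385  0.2488]
248 153 [ 0.4538 -0.0184  0.2365]
253 153 [ 0.4598 -0.0188  0.2361]
258 153 [ 0.4661 -0.0145  0.2335]
248 156 [ 0.4534 -0.0189  0.2327]
253 156 [ 0.4597 -0.0158  0.2306]
258 156 [ 0.4659 -0.0136  0.229 ]
248 159 [ 0.4531 -0.0188  0.2287]
253 159 [ 0.4591 -0.0206  0.229 ]
258 159 [ 0.4656 -0.0142  0.2252]
248 162 [ 0.4529 -0.017   0.2237]
253 162 [ 0.4332 -0.5375  0.4853]
258 162 [ 0.4654 -0.0125  0.2203]
248 165 [ 0.4525 -0.0175  0.2198]
253 165 [ 0.4586 -0.019   0.22  ]
258 165 [ 0.4648 -0.0178  0.2188]
248 168 [ 0.4521 -0.0185  0.2163]
253 168 [ 0.4584 -0.0151  0.2139]
258 168 [ 0.4644 -0.0191  0.2154]
248 171 [ 0.4518 -0.0178  0.2117]
253 171 [ 0.4578 -0.0206  0.2126]
258 171 [ 0.4641 -0.0192  0.2112]
248 174 [ 0.4517 -0.0102  0.2035]
253 174 [ 0.458  -0.0108  0.2032]
258 174 [ 0.4642 -0.0122  0.2033]
248 177 [ 4.640e-01  3.572e-01 -2.000e-04]
253 177 [ 0.4748  0.3581 -0.0018]
258 177 [ 0.4855  0.3565 -0.0021]
248 180 [ 0.463   0.3457 -0.0012]
253 180 [ 4.735e-01  3.419e-01 -3.000e-04]
258 180 [ 0.4842  0.3422 -0.0015]
```

View pics/wrist1z.png

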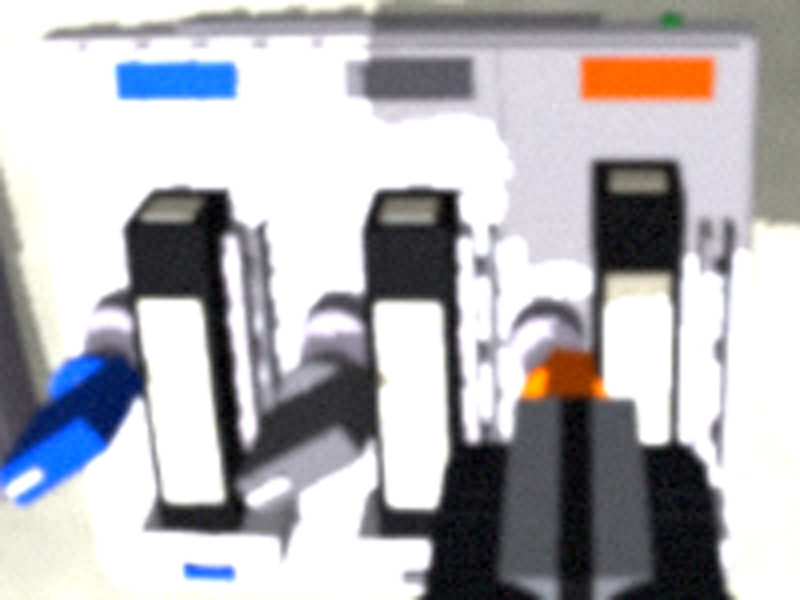

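View pics/side1z.png

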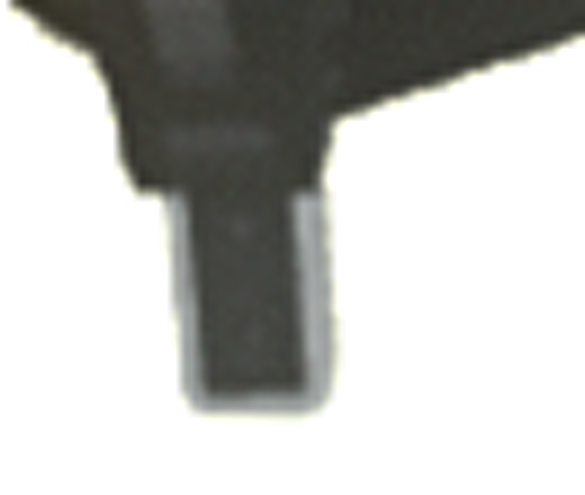

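```bash
python3 - <<'E'
from h import *
W=load("wrist1.npz"); T=load("top0.npz")
th=np.radians(-8.0); X=np.array([np.cos(th),np.sin(th)]);Y=np.array([-np.sin(th),np.cos(th)])
def q(a): return np.round([a@X,a@Y],4)
wz=lambda u,v,z: onz(W,180+u/4,195+v/4,z,True)[:2]
tz=lambda u,v,z: onz(T,320+u/5.5,205+v/5.5,z)[:2]
for n,u,v,z in [("cart o front bot L",593,160,.022),("cart o front bot R",683,160,.022),("cart o front topL",593,195,.048),
 ("blue bot L",150,190,.022),("blue bot R",228,190,.022),("grey bot L",375,190,.022),("grey bot R",460,190,.022),
 ("module edge R",755,40,.022),("boundary og",502,50,.022),("knob collar o L",513,330,.04),("R",580,320,.04)]:
    a=wz(u,v,z); print('W',n,np.round(a,4),q(a))
for n,u,v,z in [("module far-left corner",113,42,.022),("near-left",33,562,.022),("far right",703,128,.022),("bnd og far",312,72,.022),("bnd og near",248,590,.022),
 ("stop o front edge L",110,150,.048),("R",238,163,.048),("grey stopL",300,172,.048),
 ("o knob far L",247,237,.084),("o knob far R",277,240,.084),("blue far top",705,318,.084),("blue far bot",722,342,.084),
 ("cart o far L",157,177,.048),("cart o far R",227,182,.048),("cart o near L",113,465,.048),("cart o near R",187,472,.048),("cart blue nearL",495,498,.048),("R",580,508,.048),("mark end o",262,240,.084)]:
    a=tz(u,v,z); print('T',n,np.round(a,4),q(a))
# orange top face mask
hsv=cv2.cvtColor(T['p'],cv2.COLOR_RGB2HSV)
print(T['p'][246:270,355:373].tolist().__len__())
m=cv2.inRange(hsv,(5,120,60),(22,255,255))
for v in range(246,270): print(v,' '.join(f"{T['p'][v,u,0]:3d}" if m[v,u] else '  .' for u in range(354,374)))
E
```

```text
W cart o front bot L [ 0.4853 -0.0053] [0.4813 0.0622]
W cart o front bot R [0.4882 0.0151] [0.4813 0.0829]
W cart o front topL [ 0.4842 -0.0055] [0.4803 0.0619]
W blue bot L [ 0.478 -0.11 ] [ 0.4886 -0.0424]
W blue bot R [ 0.4806 -0.091 ] [ 0.4886 -0.0232]
W grey bot L [ 0.4855 -0.0563] [0.4886 0.0118]
W grey bot R [ 0.4882 -0.0367] [0.4886 0.0316]
W module edge R [0.4623 0.0345] [0.453  0.0985]
W boundary og [ 0.4567 -0.0219] [0.4553 0.0419]
W knob collar o L [ 0.5168 -0.0281] [0.5157 0.0441]
W R [ 0.5164 -0.0128] [0.5132 0.0592]
T module far-left corner [0.6046 0.0137] [0.5968 0.0977]
T near-left [0.4587 0.0348] [0.4494 0.0983]
T far right [ 0.5817 -0.1522] [ 0.5972 -0.0698]
T bnd og far [ 0.5966 -0.0426] [0.5967 0.0409]
T bnd og near [ 0.4519 -0.0241] [0.4509 0.0391]
T stop o front edge L [0.569  0.0151] [0.5614 0.0942]
T R [ 0.5658 -0.0195] [0.563  0.0594]
T grey stopL [ 0.5636 -0.0363] [0.5631 0.0425]
T o knob far L [ 0.5406 -0.0189] [0.538  0.0566]
T o knob far R [ 0.5399 -0.0265] [0.5383 0.0489]
T blue far top [ 0.5212 -0.1347] [ 0.5349 -0.0609]
T blue far bot [ 0.5152 -0.138
[... 1674 characters left out ...]
 109 123 132   .   .   .   .
262   .   .   . 127  99  63 128 134 133 130 131 133 132 134 133 134   .   .   .   .
263   .   .   . 129  89  85 124 130 133 128 130 134 123 129 129   .   .   .   .   .
264   .   .   .   .   . 122 137 133 131 129 135 131 126 132 123   .   .   .   .   .
265   .   .   .   .   . 124 135 135 135 129 131 129 104   .   .   .   .   .   .   .
266   .   .   .   .   .  89 129 138 138 133 134 112   .   .   .   .   .   .   .   .
267   .   .   .   .   .   .   .   .  79  92 129  84   .   .   .   .   .   .   .   .
268   .   .   .   .   .   .   .   .   .   .   .   .   .   .   .   .   .   .   .   .
269   .   .   .   .   .   .   .   .   .  64   .   .   .   .   .   .   .   .   .   .
```

Request:
jog_arm([
  [0.012,0.0,0.05,0.2,255],
  [0.012,0.0,0.1,0.2,255],
  [0.012,0.0,0.13,0.2,255],
  [0.012,0.0,0.15,0.2,255],
  [0.012,0.0,0.16,0.2,255],
  [0.012,0.0,0.168,0.2,255],
  [0.012,0.0,0.168,0.2,255],
  [0.012,0.0,0.168,0.2,255],
])

```text
time_s: 2.7
tool_pos: [0.4624, 0.007, 0.0564]
ee_rot: [179.9, -0.0, 81.9]
wrist_force: [0.0, 0.1, -0.5]
grip_width: -0.0001
```

```bash
python3 snap.py 2 wrist side
python3 - <<'E'
from h import *
S=load("side2.npz"); p=S['p'][200:350,220:400,::-1]
cv2.imwrite("pics/side2z.png",cv2.resize(cv2.convertScaleAbs(p,alpha=1.6),None,fx=4,fy=4,interpolation=cv2.INTER_CUBIC))
E
```

```text
{'time_s': np.float64(2.8), 'tool_pos': array([0.4627, 0.0068, 0.0565]), 'ee_rot': array([ 1.798479e+02, -4.400000e-03,  8.189340e+01]), 'wrist_force': array([ 0.683 , -0.2701, -0.0033]), 'wrist_torque': array([ 0.0446, -0.0255, -0.0391]), 'grip_width': np.float64(-0.0003), 'joints': array([-7.17530e+00,  1.09229e+01, -3.46682e+01,  4.42569e+01,
        2.00000e-03,  9.31300e-01])}
```

View pics/wrist2.png

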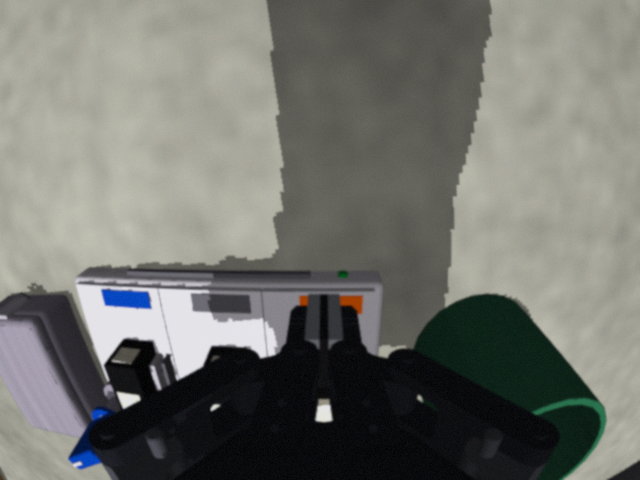

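View pics/side2z.png

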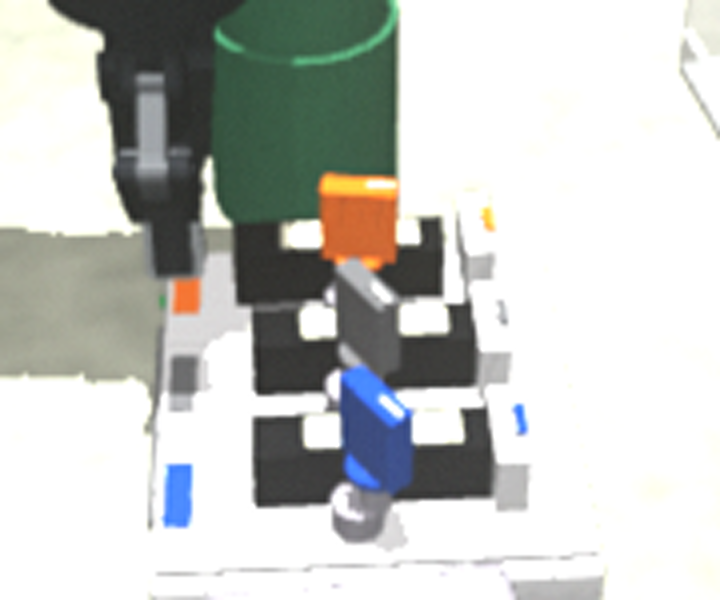

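Request:
jog_arm([
  [0,0.002,0,0,255],
  [0,0.004,0,0,255],
  [0,0.006,0,0,255],
  [0,0.007,0,0,255],
  [0,0.008,0,0,255],
  [0,0.009,0,0,255],
  [0,0.01,0,0,255],
  [0,0.011,0,0,255],
  [0,0.012,0,0,255],
])

```text
time_s: 3.7
tool_pos: [0.4733, 0.0051, 0.0553]
ee_rot: [-180.0, 0.0, 81.9]
wrist_force: [-0.9, -0.6, -0.4]
grip_width: -0.0001
```

Request:
jog_arm([
  [0,0.001,0,0,255],
  [0,0.0015,0,0,255],
  [0,0.002,0,0,255],
])

```text
time_s: 4.0
tool_pos: [0.475, 0.0049, 0.0552]
ee_rot: [-180.0, 0.0, 81.9]
wrist_force: [-0.5, -0.2, 0.2]
grip_width: 0.0001
```

```bash
python3 snap.py 3 side
python3 - <<'E'
from h import *
S=load("side3.npz"); p=S['p'][200:350,220:400,::-1]
cv2.imwrite("pics/side3z.png",cv2.resize(cv2.convertScaleAbs(p,alpha=1.6),None,fx=4,fy=4,interpolation=cv2.INTER_CUBIC))
E
```

```text
{'time_s': np.float64(4.05), 'tool_pos': array([0.4752, 0.0049, 0.0552]), 'ee_rot': array([-1.799864e+02,  2.000000e-03,  8.188820e+01]), 'wrist_force': array([0.0086, 0.2535, 0.128 ]), 'wrist_torque': array([ 0.0017,  0.0167, -0.029 ]), 'grip_width': np.float64(0.0001), 'joints': array([-7.21070e+00,  1.22570e+01, -3.31307e+01,  4.46259e+01,
       -1.70000e-03,  9.01100e-01])}
```

View pics/side3z.png

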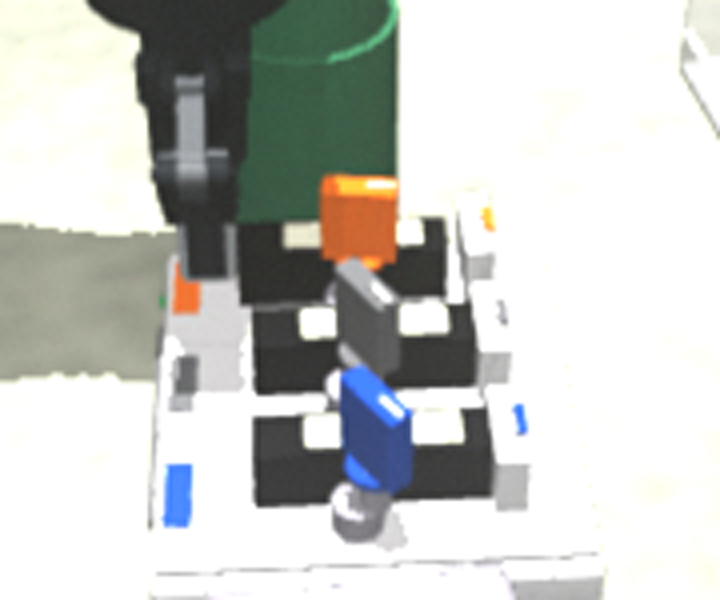

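Request:
jog_arm([
  [0,0.0005,0,0,255],
  [0,0.001,0,0,255],
  [0,0.0015,0,0,255],
  [0,0.002,0,0,255],
  [0,0.0025,0,0,255],
  [0,0.003,0,0,255],
  [0,0.0035,0,0,255],
  [0,0.004,0,0,255],
  [0,0.0045,0,0,255],
  [0,0.005,0,0,255],
])

```text
time_s: 5.05
tool_pos: [0.4803, 0.0042, 0.0553]
ee_rot: [180.0, -0.0, 81.9]
wrist_force: [0.0, 0.4, -0.7]
grip_width: 0.0001
```

```bash
python3 snap.py 4 side
python3 - <<'E'
from h import *
S=load("side4.npz"); p=S['p'][200:350,220:400,::-1]
cv2.imwrite("pics/side4z.png",cv2.resize(cv2.convertScaleAbs(p,alpha=1.6),None,fx=4,fy=4,interpolation=cv2.INTER_CUBIC))
E
```

```text
{'time_s': np.float64(5.1), 'tool_pos': array([0.4804, 0.0042, 0.0553]), 'ee_rot': array([1.799892e+02, 1.000000e-04, 8.188780e+01]), 'wrist_force': array([ 0.665 , -0.2398, -0.195 ]), 'wrist_torque': array([-0.0099,  0.0638, -0.0597]), 'grip_width': np.float64(-0.0), 'joints': array([-7.22090e+00,  1.26958e+01, -3.25282e+01,  4.47652e+01,
       -3.00000e-04,  8.91300e-01])}
```

View pics/side4z.png

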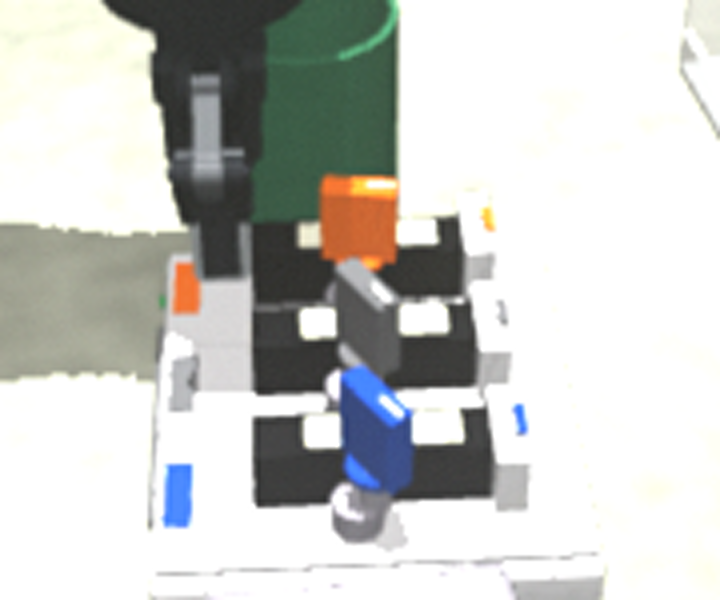

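Request:
jog_arm([
  [0,0.0003,0,0,255],
  [0,0.0006,0,0,255],
  [0,0.0009,0,0,255],
  [0,0.0012,0,0,255],
  [0,0.0015,0,0,255],
])

```text
time_s: 5.6
tool_pos: [0.4808, 0.0041, 0.0551]
ee_rot: [-179.9, 0.0, 81.9]
wrist_force: [-3.6, 0.4, 2.5]
grip_width: 0.0002
```

Request:
jog_arm([
  [0,0.0003,0,0,255],
  [0,0.0006,0,0,255],
  [0,0.0009,0,0,255],
])

```text
time_s: 5.9
tool_pos: [0.4808, 0.0041, 0.055]
ee_rot: [-179.8, 0.0, 81.9]
wrist_force: [-4.8, 1.0, 4.4]
grip_width: 0.0
```

```bash
python3 snap.py 5 side top
python3 - <<'E'
from h import *
S=load("side5.npz"); p=S['p'][200:350,220:400,::-1]
cv2.imwrite("pics/side5z.png",cv2.resize(cv2.convertScaleAbs(p,alpha=1.6),None,fx=4,fy=4,interpolation=cv2.INTER_CUBIC))
E
```

```text
{'time_s': np.float64(6.0), 'tool_pos': array([0.4808, 0.0041, 0.0549]), 'ee_rot': array([-1.798009e+02,  4.000000e-03,  8.189080e+01]), 'wrist_force': array([-5.4768,  1.5315,  4.1241]), 'wrist_torque': array([0.1777, 1.1104, 0.0166]), 'grip_width': np.float64(-0.0001), 'joints': array([-7.22000e+00,  1.28922e+01, -3.23340e+01,  4.49730e+01,
       -9.00000e-04,  8.89200e-01])}
```

View pics/side5z.png

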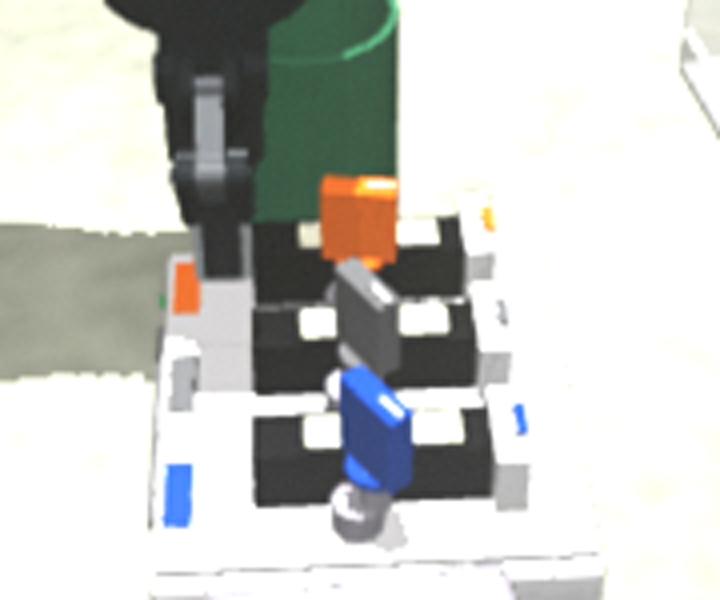

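Request:
jog_arm([
  [0,-0.005,0,0,255],
  [0,-0.015,0,0,255],
  [0,-0.015,-0.04,0,255],
  [0,-0.015,-0.08,0,255],
  [-0.005,0.0,-0.12,0,200],
  [-0.0145,0.025,-0.12,0,165],
  [-0.0145,0.049,-0.12,0,165],
  [-0.0145,0.049,-0.12,5.5,165],
  [-0.0145,0.049,-0.12,5.5,165],
  [-0.0145,0.049,-0.12,5.5,165],
  [-0.0145,0.049,-0.12,5.5,165],
])

```text
time_s: 7.1
tool_pos: [0.5284, -0.0173, 0.1751]
ee_rot: [-180.0, 0.0, 76.5]
wrist_force: [0.4, 0.2, -0.1]
grip_width: 0.03
```

```bash
python3 snap.py 6 wrist side top
```

```text
{'time_s': np.float64(7.25), 'tool_pos': array([ 0.5286, -0.0173,  0.1752]), 'ee_rot': array([-1.799936e+02,  9.000000e-04,  7.642640e+01]), 'wrist_force': array([-0.3623, -0.1426, -0.6319]), 'wrist_torque': array([-0.0437, -0.024 ,  0.0267]), 'grip_width': np.float64(0.0298), 'joints': array([-8.87900e+00,  9.32820e+00, -1.95421e+01,  6.11361e+01,
       -3.00000e-04,  4.69460e+00])}
```

View pics/wrist6.png

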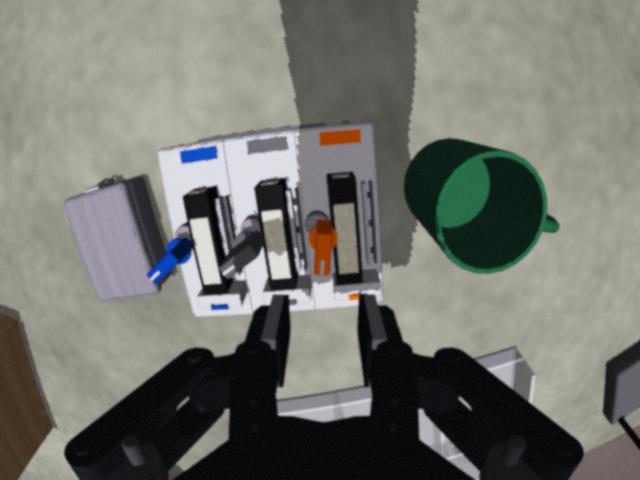

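View pics/side6.png

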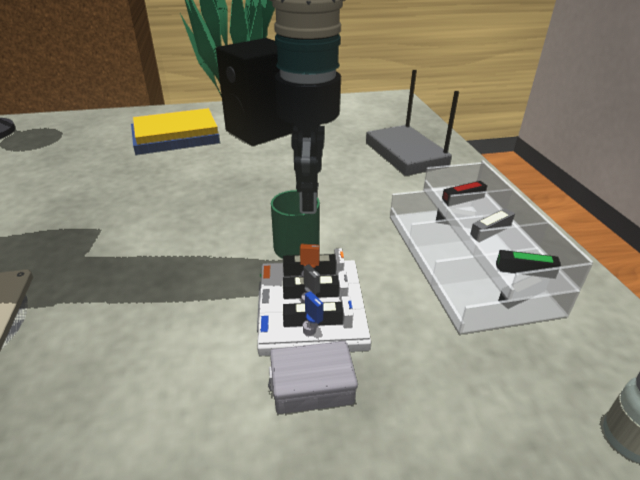

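View pics/top6.png

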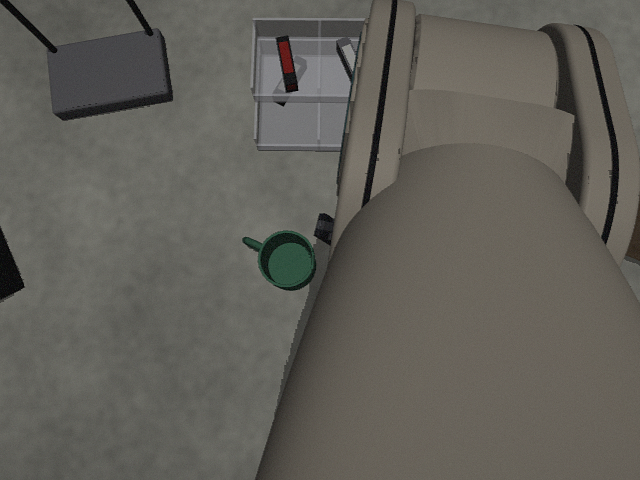

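```bash
python3 - <<'E'
from h import *
W=load("wrist6.npz"); print(W['position'],W['rotation'])
p=W['p'][200:300,255:385,::-1]
cv2.imwrite("pics/wrist6z.png",cv2.resize(cv2.convertScaleAbs(p,alpha=1.6),None,fx=6,fy=6,interpolation=cv2.INTER_CUBIC))
E
```

```text
[0.44692408 0.00202088 0.29592015] [1.60888414e+02 3.12247233e-02 7.64066913e+01]
```

View pics/wrist6z.png

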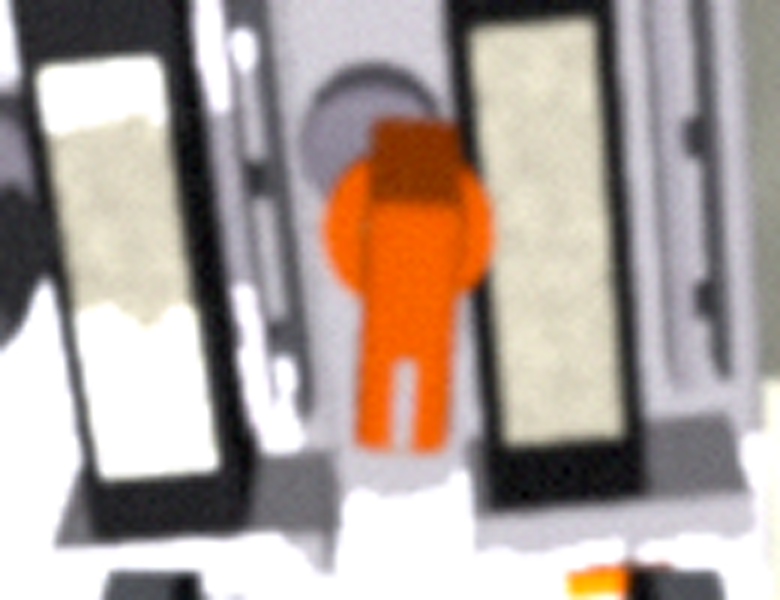

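```bash
python3 - <<'E'
from h import *
W=load("wrist6.npz"); tp=np.array([.5285,-.0173])
f=lambda u,v,z: onz(W,255+(u-2.5)/6,200+(v-2.5)/6,z,True)[:2]
c=[f(*a,.084) for a in [(372,203),(465,203),(356,448),(447,452)]]
n=(c[0]+c[1])/2; e=(c[2]+c[3])/2; m=(n+e)/2; d=e-n
print(np.round(c,4),m,np.linalg.norm(d),np.degrees(np.arctan2(d[1],d[0])))
y=np.radians(76.43); tx=np.array([np.cos(y),np.sin(y)]);ty=np.array([np.sin(y),-np.cos(y)])
print('tool shift',(m-tp)@tx,(m-tp)@ty)
# cart home check: front edges z.048 
for a in [(455,15),(605,15),(495,505),(640,495)]: print(np.round(f(*a,.048),4))
D=W['d']; 
E
```

```text
[[ 0.5154 -0.0189]
 [ 0.5176 -0.0098]
 [ 0.5413 -0.0271]
 [ 0.544  -0.0179]] [ 0.52956205 -0.01844311] 0.027337501927017508 -17.274982830869735
tool shift -0.0008620058188119494 0.0013006169244931668
[ 0.5073 -0.0078]
[0.5112 0.0089]
[ 0.5689 -0.0172]
[0.5719 0.0006]
```

```bash
python3 - <<'E'
from h import *
W=load("wrist6.npz"); d=W['d']; print((d>0).mean(), d[d>0].min())
K=W['camera_matrix']; v,u=np.mgrid[0:480,0:640]
x=(u-K[0,2])/K[0,0];y=(v-K[1,2])/K[1,1];r=np.hypot(x,y)+1e-9
c=np.stack([np.sin(r)*x/r,np.sin(r)*y/r,np.cos(r)],-1)
P=c*(d/np.cos(r))[...,None]
P=P@rot(W['rotation']).T+W['position']
yw=np.radians(76.43); tp=np.array([.5286,-.0173,.1752])
L=P-tp; lx=L[...,0]*np.cos(yw)+L[...,1]*np.sin(yw); ly=L[...,0]*np.sin(yw)-L[...,1]*np.cos(yw); lz=-L[...,2]
ok=(d>0)&(v>280)&(P[...,2]>.11)
for a in range(-100,100,10):
    m=ok&(lx*1000>=a)&(lx*1000<a+10)
    if m.sum(): print(a,m.sum(),'max ahead z',np.round(np.percentile(lz[m],[50,98,100])*1000,1),'y',np.round(np.percentile(ly[m],[2,98])*1000))
E
```

```text
0.9961067708333333 0.05975346
-70 756 max ahead z [-72.9 -60.3 -57.8] y [-13.  -6.]
-60 3693 max ahead z [-68.4 -41.3 -33.6] y [-13.  -3.]
-50 6393 max ahead z [-51.9 -29.3 -22.9] y [-12.  11.]
-40 2442 max ahead z [-33.8 -22.  -18.7] y [-12.  11.]
-30 3714 max ahead z [-45.6  11.6  17.7] y [-18.  -6.]
-20 5972 max ahead z [-56.9  14.   21.1] y [-20.   8.]
-10 2735 max ahead z [-64.1 -52.  -50.3] y [-19.  -9.]
0 2817 max ahead z [-64.3 -51.8 -50. ] y [-20.  -9.]
10 6215 max ahead z [-55.4  14.   21.3] y [-20.   8.]
20 3294 max ahead z [-44.3  11.   17.7] y [-17.  -6.]
30 2620 max ahead z [-34.1 -22.2 -17.9] y [-12.  12.]
40 6381 max ahead z [-52.9 -29.8 -22.8] y [-12.  11.]
50 3580 max ahead z [-69.1 -43.4 -35.6] y [-13.  -3.]
60 556 max ahead z [-72.9 -61.8 -59.6] y [-13.  -6.]
```

Request:
jog_arm([
  [-0.001,0,0.03,3.7,165],
  [-0.001,0,0.055,3.7,165],
  [-0.001,0,0.07,3.7,165],
  [-0.001,0,0.08,3.7,165],
  [-0.001,0,0.09,3.7,165],
  [-0.001,0,0.096,3.7,165],
  [-0.001,0,0.096,3.7,165],
])

```text
time_s: 7.95
tool_pos: [0.5285, -0.0183, 0.0788]
ee_rot: [-179.9, 0.0, 72.7]
wrist_force: [-0.2, 0.2, 0.7]
grip_width: 0.0305
```

```bash
python3 snap.py 7 wrist side;  python3 - <<'E'
from h import *
S=load("side7.npz"); p=S['p'][200:350,220:400,::-1]
cv2.imwrite("pics/side7z.png",cv2.resize(cv2.convertScaleAbs(p,alpha=1.6),None,fx=4,fy=4,interpolation=cv2.INTER_CUBIC))
E
```

```text
{'time_s': np.float64(8.05), 'tool_pos': array([ 0.5293, -0.0185,  0.0798]), 'ee_rot': array([ 1.799491e+02, -6.400000e-03,  7.269070e+01]), 'wrist_force': array([ 0.2073,  0.1867, -0.0682]), 'wrist_torque': array([-0.0015,  0.0028, -0.0206]), 'grip_width': np.float64(0.0301), 'joints': array([-8.99230e+00,  1.51747e+01, -2.53690e+01,  4.94051e+01,
       -1.10000e-03,  8.31700e+00])}
```

View pics/side7z.png

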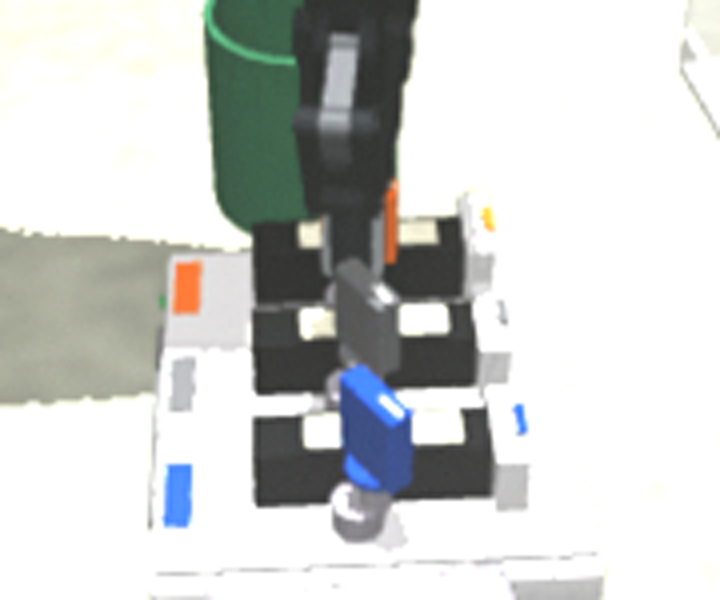

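View pics/wrist7.png

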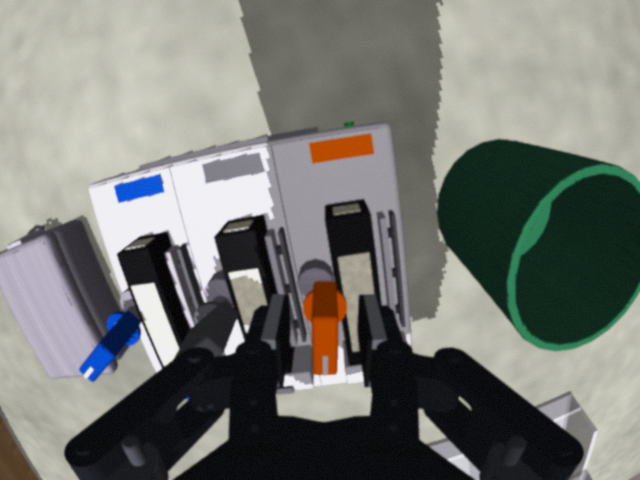

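Request:
jog_arm([
  [0,0,0,0,200],
  [0,0,0,0,215],
  [0,0,0,0,225],
  [0,0,0,0,255],
  [0,0,0,0,255],
  [0,0,0,0,255],
])

```text
time_s: 8.65
tool_pos: [0.5295, -0.0182, 0.08]
ee_rot: [179.9, -0.0, 72.7]
wrist_force: [-1.2, 1.9, 5.2]
grip_width: 0.0088
```

```bash
cat > ob.py <<'E'
from plant import bot
import numpy as np
s=bot.observe(); print({k:np.round(s[k],4).tolist() for k in('time_s','tool_pos','ee_rot','wrist_force','wrist_torque','effort','grip_width')})
E
python3 ob.py
```

```text
{'time_s': 8.65, 'tool_pos': [0.5295, -0.0182, 0.08], 'ee_rot': [179.9324, -0.0495, 72.7019], 'wrist_force': [-1.1535, 1.9358, 5.2137], 'wrist_torque': [0.4133, 0.0929, 0.0564], 'effort': [-0.9893, -35.4559, 22.2632, -0.2815, -0.4902, 0.0368], 'grip_width': 0.0088}
```

Request:
jog_arm([
  [0,0,0,2,255],
  [0,0,0,4,255],
  [0,0,0,6,255],
  [0,0,0,8,255],
])

```text
time_s: 9.05
tool_pos: [0.5295, -0.0182, 0.0801]
ee_rot: [179.9, -0.1, 64.6]
wrist_force: [-1.1, 1.6, 5.9]
grip_width: 0.0088
```

```bash
python3 ob.py
```

```text
{'time_s': 9.05, 'tool_pos': [0.5295, -0.0182, 0.0801], 'ee_rot': [179.937, -0.0519, 64.6215], 'wrist_force': [-1.097, 1.6284, 5.892], 'wrist_torque': [0.3221, 0.1192, -0.0188], 'effort': [-0.9425, -35.4344, 22.2716, -0.2944, -0.446, -0.1833], 'grip_width': 0.0088}
```

Request:
jog_arm([
  [0,0,0,0,255],
])

```text
time_s: 9.15
tool_pos: [0.5294, -0.0183, 0.08]
ee_rot: [179.9, -0.1, 64.7]
wrist_force: [0.1, 2.5, 6.4]
grip_width: 0.0089
```

```bash
python3 ob.py
```

```text
{'time_s': 9.15, 'tool_pos': [0.5294, -0.0183, 0.08], 'ee_rot': [179.9403, -0.0523, 64.6532], 'wrist_force': [0.1079, 2.4722, 6.3899], 'wrist_torque': [0.3579, 0.1565, -0.042], 'effort': [-0.8754, -35.4343, 22.2713, -0.2937, -0.4607, 0.0544], 'grip_width': 0.0089}
```

Request:
jog_arm([
  [0,0,0,0,255],
  [0,0,0,0,255],
])

```text
time_s: 9.35
tool_pos: [0.5294, -0.0183, 0.08]
ee_rot: [179.9, -0.1, 64.7]
wrist_force: [-0.5, 1.4, 5.7]
grip_width: 0.0087
```

```bash
python3 ob.py
```

```text
{'time_s': 9.35, 'tool_pos': [0.5294, -0.0183, 0.08], 'ee_rot': [179.9397, -0.0532, 64.6858], 'wrist_force': [-0.4922, 1.4015, 5.6645], 'wrist_torque': [0.3786, 0.1303, 0.0366], 'effort': [-0.8887, -35.4346, 22.2716, -0.2941, -0.4628, -0.0403], 'grip_width': 0.0087}
```

```bash
cat > avg.py <<'E'
from plant import bot
import numpy as np,sys
n=int(sys.argv[1]) if len(sys.argv)>1 else 8
T=[];E=[];F=[]
for i in range(n):
    s=bot.observe();T.append(s['wrist_torque'][2]);E.append(s['effort'][5]);F.append(s['wrist_force'])
    bot.read_camera('side')
print('t',s['time_s'],'yaw',round(s['ee_rot'][2],2),'pos',np.round(s['tool_pos'],4),'Tz %.4f±%.4f'%(np.mean(T),np.std(T)/n**.5),'E6 %.4f±%.4f'%(np.mean(E),np.std(E)/n**.5),'F',np.round(np.mean(F,0),1),'w',round(s['grip_width'],4),np.round(E,3))
E
python3 avg.py
```

```text
t 9.7 yaw 64.69 pos [ 0.5294 -0.0182  0.0801] Tz -0.0208±0.0157 E6 -0.0403±0.0000 F [-0.5  1.7  5.5] w 0.0085 [-0.04 -0.04 -0.04 -0.04 -0.04 -0.04 -0.04 -0.04]
```

Request:
jog_arm([
  [0,0,0,0.7,255],
  [0,0,0,1.4,255],
  [0,0,0,2.1,255],
  [0,0,0,2.8,255],
  [0,0,0,3.5,255],
  [0,0,0,4.2,255],
  [0,0,0,4.9,255],
  [0,0,0,5.4,255],
  [0,0,0,5.7,255],
  [0,0,0,6,255],
])

```text
time_s: 10.75
tool_pos: [0.5294, -0.0183, 0.0801]
ee_rot: [179.9, -0.1, 58.7]
wrist_force: [0.1, 1.9, 4.8]
grip_width: 0.0089
```

```bash
python3 avg.py 5
```

```text
t 10.95 yaw 58.69 pos [ 0.5294 -0.0183  0.0801] Tz 0.0036±0.0074 E6 0.0020±0.0093 F [-0.2  1.7  5.6] w 0.0089 [ 0.012  0.038 -0.006 -0.017 -0.017]
```

Request:
jog_arm([
  [0,0,0,0.6,255],
  [0,0,0,1.2,255],
  [0,0,0,1.8,255],
  [0,0,0,2.4,255],
  [0,0,0,3,255],
  [0,0,0,3.6,255],
  [0,0,0,4.2,255],
  [0,0,0,4.8,255],
  [0,0,0,5.4,255],
  [0,0,0,6,255],
])

```text
time_s: 12.0
tool_pos: [0.5294, -0.0183, 0.08]
ee_rot: [179.9, -0.1, 52.7]
wrist_force: [-0.0, 2.0, 5.8]
grip_width: 0.0093
```

```bash
python3 avg.py 4
```

```text
t 12.15 yaw 52.68 pos [ 0.5294 -0.0183  0.0801] Tz -0.0265±0.0227 E6 -0.0090±0.0118 F [-0.6  1.5  5.9] w 0.0091 [-0.021  0.03  -0.014 -0.031]
```

Request:
jog_arm([
  [0,0,0,0.6,255],
  [0,0,0,1.2,255],
  [0,0,0,1.8,255],
  [0,0,0,2.4,255],
  [0,0,0,3,255],
  [0,0,0,3.6,255],
  [0,0,0,4.2,255],
  [0,0,0,4.8,255],
  [0,0,0,5.4,255],
  [0,0,0,6,255],
])

```text
time_s: 13.2
tool_pos: [0.5294, -0.0183, 0.08]
ee_rot: [180.0, -0.1, 46.7]
wrist_force: [0.0, 1.0, 6.1]
grip_width: 0.0092
```

```bash
python3 avg.py 6
```

```text
t 13.45 yaw 46.68 pos [ 0.5294 -0.0183  0.0801] Tz -0.0305±0.0133 E6 -0.0171±0.0093 F [-0.4  1.7  5.8] w 0.0089 [-0.021  0.031 -0.013 -0.031 -0.034 -0.035]
```

Request:
jog_arm([
  [0,0,0,0.6,255],
  [0,0,0,1.2,255],
  [0,0,0,1.8,255],
  [0,0,0,2.4,255],
  [0,0,0,3,255],
  [0,0,0,3.6,255],
  [0,0,0,4.2,255],
  [0,0,0,4.8,255],
  [0,0,0,5.4,255],
  [0,0,0,6,255],
])

```text
time_s: 14.5
tool_pos: [0.5294, -0.0183, 0.08]
ee_rot: [180.0, -0.1, 40.7]
wrist_force: [-0.3, 1.5, 5.4]
grip_width: 0.0089
```

```bash
python3 avg.py 5
```

```text
t 14.7 yaw 40.68 pos [ 0.5294 -0.0183  0.0801] Tz -0.0362±0.0289 E6 -0.0131±0.0105 F [-0.4  1.3  6. ] w 0.0091 [-0.02   0.031 -0.013 -0.03  -0.034]
```

Request:
jog_arm([
  [0,0,0,0.6,255],
  [0,0,0,1.2,255],
  [0,0,0,1.8,255],
  [0,0,0,2.4,255],
  [0,0,0,3,255],
  [0,0,0,3.6,255],
  [0,0,0,4.2,255],
  [0,0,0,4.8,255],
  [0,0,0,5.4,255],
  [0,0,0,6,255],
])

```text
time_s: 15.75
tool_pos: [0.5293, -0.0184, 0.08]
ee_rot: [180.0, -0.1, 34.7]
wrist_force: [-0.8, 0.8, 6.9]
grip_width: 0.009
```

```bash
python3 avg.py 5
```

```text
t 15.95 yaw 34.68 pos [ 0.5293 -0.0184  0.08  ] Tz -0.0206±0.0243 E6 -0.0128±0.0105 F [-0.7  1.4  6. ] w 0.0088 [-0.02   0.032 -0.012 -0.03  -0.033]
```

Request:
jog_arm([
  [0,0,0,0.6,255],
  [0,0,0,1.2,255],
  [0,0,0,1.8,255],
  [0,0,0,2.4,255],
  [0,0,0,3,255],
  [0,0,0,3.6,255],
  [0,0,0,4.2,255],
  [0,0,0,4.8,255],
  [0,0,0,5.4,255],
  [0,0,0,6,255],
])

```text
time_s: 17.0
tool_pos: [0.5293, -0.0184, 0.08]
ee_rot: [180.0, -0.0, 28.7]
wrist_force: [-1.0, 1.4, 6.3]
grip_width: 0.0087
```

```bash
python3 avg.py 5
```

```text
t 17.2 yaw 28.68 pos [ 0.5293 -0.0184  0.08  ] Tz -0.0028±0.0150 E6 -0.0127±0.0105 F [-1.2  1.3  6. ] w 0.0091 [-0.02   0.032 -0.012 -0.03  -0.033]
```

```bash
python3 snap.py 8 wrist;  python3 - <<'E'
from h import *
S=load("wrist8.npz"); p=S['p'][80:400,150:500,::-1]
cv2.imwrite("pics/wrist8z.png",cv2.resize(cv2.convertScaleAbs(p,alpha=1.6),None,fx=1.8,fy=1.8,interpolation=cv2.INTER_CUBIC))
E
```

```text
{'time_s': np.float64(17.3), 'tool_pos': array([ 0.5293, -0.0184,  0.08  ]), 'ee_rot': array([ 1.799709e+02, -5.220000e-02,  2.868050e+01]), 'wrist_force': array([-1.0552,  2.2439,  6.7821]), 'wrist_torque': array([ 0.24  ,  0.2152, -0.0373]), 'grip_width': np.float64(0.0088), 'joints': array([-8.99030e+00,  1.51513e+01, -2.53603e+01,  4.94293e+01,
        8.90000e-03,  5.23292e+01])}
```

View pics/wrist8z.png

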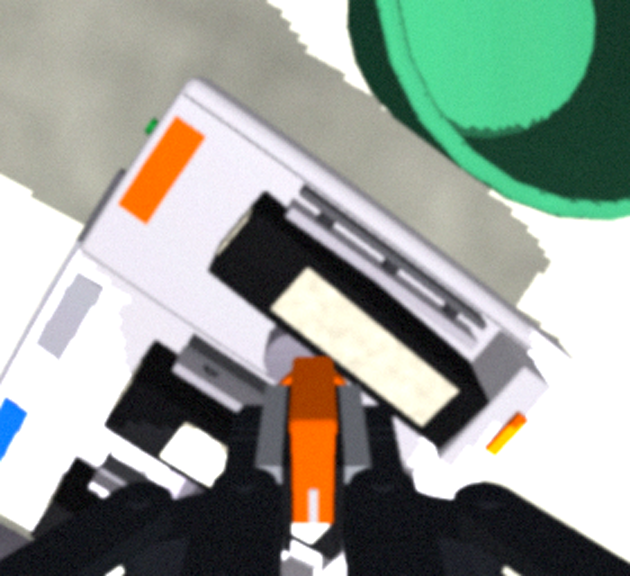

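Request:
jog_arm([
  [0,0,0,0.6,255],
  [0,0,0,1.2,255],
  [0,0,0,1.8,255],
  [0,0,0,2.4,255],
  [0,0,0,3,255],
  [0,0,0,3.6,255],
  [0,0,0,4.2,255],
  [0,0,0,4.8,255],
  [0,0,0,5.4,255],
  [0,0,0,6,255],
])

```text
time_s: 18.3
tool_pos: [0.5293, -0.0184, 0.0801]
ee_rot: [180.0, -0.0, 22.7]
wrist_force: [-1.4, 1.7, 6.0]
grip_width: 0.0089
```

```bash
python3 avg.py 5
```

```text
t 18.5 yaw 22.68 pos [ 0.5293 -0.0184  0.08  ] Tz 0.0002±0.0209 E6 0.0095±0.0109 F [-1.4  1.4  6. ] w 0.0089 [ 0.003  0.056  0.009 -0.009 -0.012]
```

Request:
jog_arm([
  [0,0,0,0.6,255],
  [0,0,0,1.2,255],
  [0,0,0,1.8,255],
  [0,0,0,2.4,255],
  [0,0,0,3,255],
  [0,0,0,3.6,255],
  [0,0,0,4.2,255],
])

```text
time_s: 19.25
tool_pos: [0.5292, -0.0184, 0.08]
ee_rot: [180.0, -0.0, 18.5]
wrist_force: [-1.4, 1.7, 5.8]
grip_width: 0.0088
```

```bash
python3 avg.py 5
```

```text
t 19.45 yaw 18.48 pos [ 0.5292 -0.0184  0.08  ] Tz -0.0180±0.0290 E6 -0.0042±0.0109 F [-1.2  1.   5.9] w 0.0088 [-0.02   0.04   0.005 -0.021 -0.025]
```

Request:
jog_arm([
  [0,0,0,0.6,255],
  [0,0,0,1.2,255],
  [0,0,0,1.8,255],
  [0,0,0,2.4,255],
  [0,0,0,3,255],
  [0,0,0,3.6,255],
  [0,0,0,4.2,255],
])

```text
time_s: 20.2
tool_pos: [0.5292, -0.0184, 0.08]
ee_rot: [180.0, -0.0, 14.3]
wrist_force: [-0.9, 1.1, 6.2]
grip_width: 0.0089
```

```bash
python3 avg.py 5
```

```text
t 20.4 yaw 14.28 pos [ 0.5292 -0.0184  0.0801] Tz 0.0140±0.0229 E6 -0.0054±0.0106 F [-0.8  1.1  6.5] w 0.0092 [-0.012  0.04  -0.005 -0.023 -0.026]
```

```bash
python3 snap.py 9 wrist;  python3 - <<'E'
from h import *
S=load("wrist9.npz"); p=S['p'][80:400,150:500,::-1]
cv2.imwrite("pics/wrist9z.png",cv2.resize(cv2.convertScaleAbs(p,alpha=1.6),None,fx=1.8,fy=1.8,interpolation=cv2.INTER_CUBIC))
E
```

```text
{'time_s': np.float64(20.5), 'tool_pos': array([ 0.5292, -0.0184,  0.08  ]), 'ee_rot': array([ 1.79983e+02, -4.08000e-02,  1.42783e+01]), 'wrist_force': array([-1.0047,  0.795 ,  6.4081]), 'wrist_torque': array([ 0.2187,  0.271 , -0.0255]), 'grip_width': np.float64(0.0089), 'joints': array([-8.99220e+00,  1.51499e+01, -2.53670e+01,  4.94389e+01,
        5.00000e-04,  6.67295e+01])}
```

View pics/wrist9z.png

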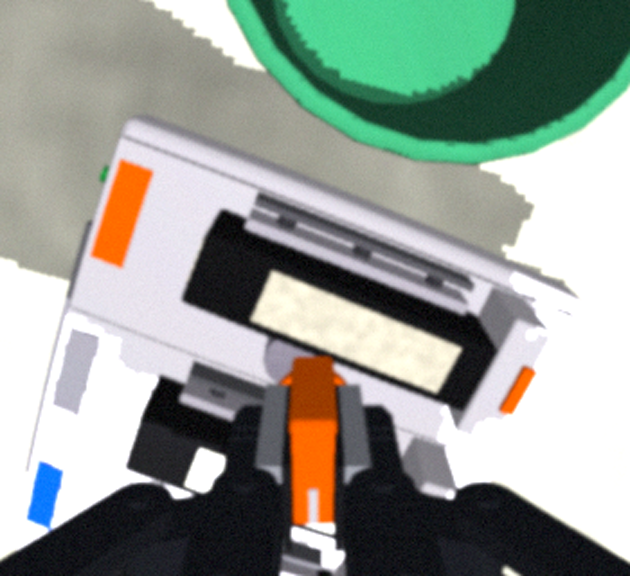

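Request:
jog_arm([
  [0,0,0,0.6,255],
  [0,0,0,1.2,255],
  [0,0,0,1.8,255],
  [0,0,0,2.4,255],
  [0,0,0,3,255],
  [0,0,0,3.6,255],
  [0,0,0,4.2,255],
])

```text
time_s: 21.2
tool_pos: [0.5292, -0.0184, 0.08]
ee_rot: [180.0, -0.0, 10.1]
wrist_force: [-1.4, 1.7, 6.6]
grip_width: 0.0087
```

```bash
python3 avg.py 5
```

```text
t 21.4 yaw 10.08 pos [ 0.5292 -0.0184  0.08  ] Tz 0.0169±0.0166 E6 0.0081±0.0108 F [-1.1  1.   6.2] w 0.0092 [ 0.005  0.053  0.007 -0.011 -0.014]
```

Request:
jog_arm([
  [0,0,0,0.6,255],
  [0,0,0,1.2,255],
  [0,0,0,1.8,255],
  [0,0,0,2.4,255],
  [0,0,0,3,255],
  [0,0,0,3.6,255],
  [0,0,0,4.2,255],
])

```text
time_s: 22.15
tool_pos: [0.5292, -0.0184, 0.08]
ee_rot: [180.0, -0.0, 5.9]
wrist_force: [-1.2, 1.5, 6.5]
grip_width: 0.0091
```

```bash
python3 avg.py 5
```

```text
t 22.35 yaw 5.88 pos [ 0.5292 -0.0185  0.0801] Tz 0.0220±0.0288 E6 0.0252±0.0112 F [-1.   1.4  6.2] w 0.009 [0.017 0.073 0.025 0.007 0.004]
```

Request:
jog_arm([
  [0,0,0,0.6,255],
  [0,0,0,1.2,255],
  [0,0,0,1.8,255],
  [0,0,0,2.4,255],
  [0,0,0,3,255],
  [0,0,0,3.6,255],
  [0,0,0,4.2,255],
])

```text
time_s: 23.1
tool_pos: [0.5292, -0.0185, 0.0801]
ee_rot: [180.0, -0.0, 1.7]
wrist_force: [-1.7, 0.7, 6.0]
grip_width: 0.0091
```

```bash
python3 avg.py 5
```

```text
t 23.3 yaw 1.69 pos [ 0.5291 -0.0185  0.08  ] Tz 0.0596±0.0225 E6 0.0639±0.0092 F [-1.6  0.8  6. ] w 0.0088 [0.064 0.098 0.071 0.045 0.041]
```

Request:
jog_arm([
  [0,0,0,0,220],
  [0,0,0,0,200],
  [0,0,0,0,180],
  [0,0,0,0,165],
  [0,0,0,0,165],
])

```text
time_s: 23.85
tool_pos: [0.5287, -0.0185, 0.0791]
ee_rot: [180.0, 0.0, 1.7]
wrist_force: [-0.2, 0.2, 0.2]
grip_width: 0.03
```

```bash
python3 avg.py 2; python3 snap.py 10 wrist;  python3 - <<'E'
from h import *
S=load("wrist10.npz"); p=S['p'][80:400,150:500,::-1]
cv2.imwrite("pics/wrist10z.png",cv2.resize(cv2.convertScaleAbs(p,alpha=1.6),None,fx=1.8,fy=1.8,interpolation=cv2.INTER_CUBIC))
E
```

```text
t 23.9 yaw 1.69 pos [ 0.5287 -0.0184  0.0791] Tz 0.0001±0.0113 E6 0.0001±0.0000 F [-0.3  0.3  0.1] w 0.0302 [0. 0.]
{'time_s': np.float64(24.0), 'tool_pos': array([ 0.5288, -0.0184,  0.0792]), 'ee_rot': array([1.799982e+02, 8.000000e-03, 1.685700e+00]), 'wrist_force': array([-0.0233,  0.7469,  0.022 ]), 'wrist_torque': array([-0.0305, -0.0192,  0.0103]), 'grip_width': np.float64(0.03), 'joints': array([-8.99610e+00,  1.52001e+01, -2.54143e+01,  4.93932e+01,
       -3.30000e-03,  7.93182e+01])}
```

View pics/wrist10z.png

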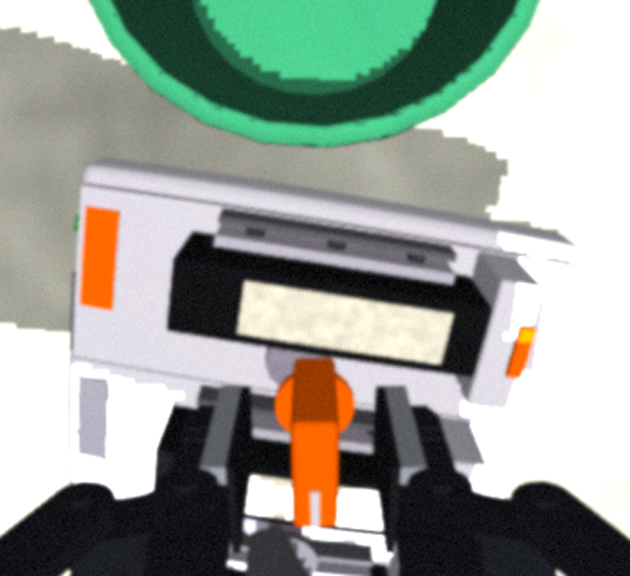

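Request:
jog_arm([
  [0,0,-0.02,0,165],
  [0,0,-0.06,0,165],
  [0,0,-0.1,0,165],
  [0,0,-0.13,0,165],
  [0,0,-0.13,0,165],
  [0,0,-0.13,0,165],
])

```text
time_s: 24.6
tool_pos: [0.5294, -0.0185, 0.2101]
ee_rot: [180.0, -0.1, 1.7]
wrist_force: [0.3, 0.2, -0.4]
grip_width: 0.0303
```

```bash
python3 snap.py 11 wrist side;  python3 - <<'E'
from h import *
S=load("wrist11.npz"); p=S['p'][80:400,150:500,::-1]
cv2.imwrite("pics/wrist11z.png",cv2.resize(cv2.convertScaleAbs(p,alpha=1.6),None,fx=1.8,fy=1.8,interpolation=cv2.INTER_CUBIC))
S=load("side11.npz"); p=S['p'][200:350,220:400,::-1]
cv2.imwrite("pics/side11z.png",cv2.resize(cv2.convertScaleAbs(p,alpha=1.6),None,fx=4,fy=4,interpolation=cv2.INTER_CUBIC))
A=load("side0.npz")
for n,(u0,u1,v0,v1) in dict(bluegrey=(300,330,262,330),tin=(265,360,340,415)).items():
    print(n,np.abs(A['p'][v0:v1,u0:u1].astype(int)-S['p'][v0:v1,u0:u1]).mean())
from meas import blobs
blobs(S,'side11')
E
```

```text
{'time_s': np.float64(24.7), 'tool_pos': array([ 0.5277, -0.0182,  0.2079]), 'ee_rot': array([-1.799725e+02,  1.458000e-01,  1.687800e+00]), 'wrist_force': array([-0.3108, -1.1558,  0.4902]), 'wrist_torque': array([-0.0273,  0.0243,  0.0435]), 'grip_width': np.float64(0.0301), 'joints': array([ -8.9944,   7.8141, -17.1126,  65.2216,  -0.    ,  79.3179])}
bluegrey 8.457516339869281
tin 12.700959064327485
side11 orange [200 129   7   6  15] [203.5 130.7] z22 [0.3731 0.5754] z84 [0.3811 0.4265]
side11 orange [185 131   6   6  16] [187.2 134. ] z22 [0.334  0.5623] z84 [0.3472 0.4151]
side11 orange [207 131   7   3   9] [210.  132.3] z22 [0.3888 0.5621] z84 [0.3947 0.4149]
side11 orange [156 135  11   6  21] [161.4 137.6] z22 [0.2736 0.5523] z84 [0.295  0.4065]
side11 orange [178 134   6   4   9] [180.6 136.2] z22 [0.3185 0.5518] z84 [0.3339 0.406 ]
side11 orange [139 137   6   6  12] [141.  140.1] z22 [0.2271 0.5465] z84 [0.2547 0.4015]
side11 orange [ 483  152  157  146 5270] [572.9 218.6] z22 [1.0283 0.0485] z84 [ 0.9487 -0.0299]
side11 orange [303 240  14  28 232] [309.4 254.4] z22 [0.5396 0.038 ] z84 [ 0.5253 -0.039 ]
side11 orange [341 252   2   5   9] [341.4 254.2] z22 [0.5906 0.0284] z84 [ 0.5696 -0.0473]
side11 orange [264 266   6  12  70] [266.4 271.4] z22 [0.4665 0.0094] z84 [ 0.4621 -0.0638]
side11 blue [132 125   4  21  28] [133.2 136.4] z22 [0.2065 0.5719] z84 [0.2368 0.4234]
side11 blue [305 292  18  31 422] [313. 308.] z22 [ 0.5219 -0.0822] z84 [ 0.5101 -0.1431]
side11 blue [349 301   3   7  15] [349.9 304.1] z22 [ 0.5749 -0.0848] z84 [ 0.5559 -0.1454]
side11 blue [261 316   7  16 107] [264.  323.6] z22 [ 0.4512 -0.0983] z84 [ 0.4488 -0.157 ]
```

View pics/wrist11z.png

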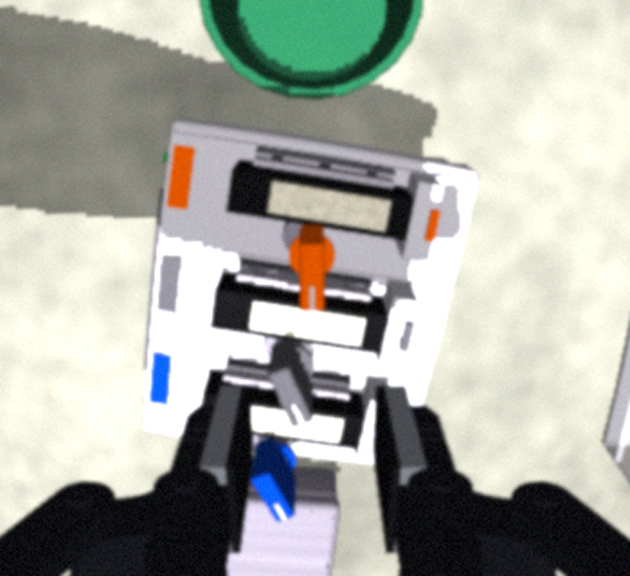

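View pics/side11z.png

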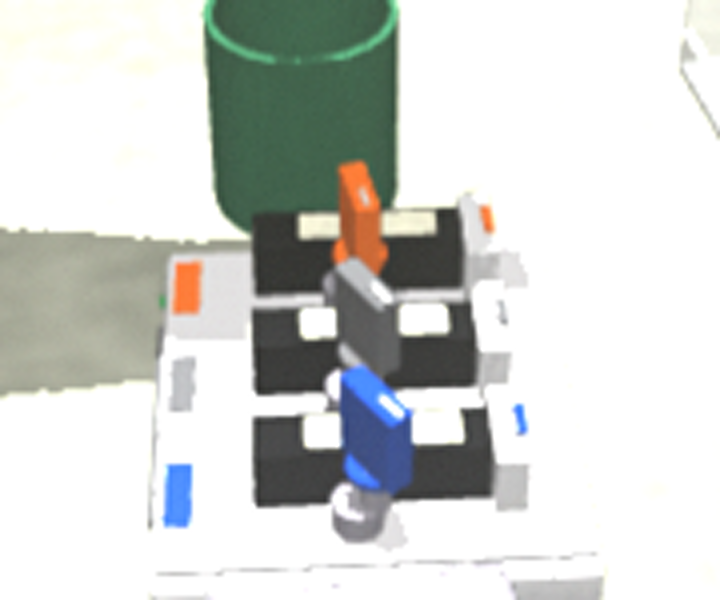

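```bash
python3 - <<'E'
from h import *
for t in (10,11):
    W=load(f"wrist{t}.npz"); hsv=cv2.cvtColor(W['p'],cv2.COLOR_RGB2HSV)
    m=cv2.inRange(hsv,(3,150,40),(22,255,255)); m[:, :300]=0; m[:,345:]=0
    rows=[v for v in range(200,400) if m[v].any()]
    g=[]
    for v in rows:
        c=np.flatnonzero(m[v]); g.append((v,c[0],c[-1]))
    print(t,g[::2])
    # last 12 rows: the marked far half of the top face (below disc)
    k=[(onz(W,(a+b)/2,v,.084,True)[:2]) for v,a,b in g[-13:-2]]
    k=np.array(k); vx,vy,_,_=cv2.fitLine((k*1000).astype(np.float32),cv2.DIST_L2,0,.01,.01).ravel(); print(t,'grip yaw',np.degrees(np.arctan2(vy,vx)))
E
```

```text
10 [(279, np.int64(328), np.int64(332)), (281, np.int64(314), np.int64(334)), (283, np.int64(314), np.int64(334)), (285, np.int64(314), np.int64(334)), (287, np.int64(313), np.int64(336)), (289, np.int64(310), np.int64(338)), (291, np.int64(308), np.int64(340)), (293, np.int64(307), np.int64(342)), (295, np.int64(306), np.int64(343)), (297, np.int64(305), np.int64(344)), (299, np.int64(304), np.int64(344)), (301, np.int64(303), np.int64(344)), (303, np.int64(302), np.int64(344)), (305, np.int64(302), np.int64(344)), (307, np.int64(302), np.int64(344)), (309, np.int64(303), np.int64(344)), (311, np.int64(304), np.int64(344)), (313, np.int64(305), np.int64(344)), (315, np.int64(306), np.int64(343)), (317, np.int64(307), np.int64(342)), (319, np.int64(310), np.int64(339)), (321, np.int64(312), np.int64(338)), (323, np.int64(312), np.int64(337)), (325, np.int64(312), np.int64(337)), (327, np.int64(311), np.int64(337)), (329, np.int64(311), np.int64(337)), (331, np.int64(311), np.int64(338)), (333, np.int64(311), np.int64(338)), (335, np.int64(311), np.int64(338)), (337, np.int64(311), np
[... 878 characters left out ...]
int64(332)), (216, np.int64(312), np.int64(334)), (218, np.int64(311), np.int64(334)), (220, np.int64(311), np.int64(335)), (222, np.int64(311), np.int64(335)), (224, np.int64(311), np.int64(334)), (226, np.int64(311), np.int64(334)), (228, np.int64(311), np.int64(333)), (230, np.int64(313), np.int64(332)), (232, np.int64(315), np.int64(331)), (234, np.int64(316), np.int64(330)), (236, np.int64(316), np.int64(330)), (238, np.int64(317), np.int64(330)), (240, np.int64(317), np.int64(329)), (242, np.int64(316), np.int64(328)), (244, np.int64(316), np.int64(329)), (246, np.int64(316), np.int64(330)), (248, np.int64(316), np.int64(330)), (250, np.int64(317), np.int64(330))]
11 grip yaw -86.90601
```

```bash
python3 -c "
from plant import bot
print(bot.sign_off()); print(bot.observe()['time_s'])"
```

```text
the job is handed in; nothing more can be done
None
the job is handed in; nothing more can be done
```

The cartridge is home and gripped by the orange knob, and I handed the job in at about 24.7 s of the 58 s allowed. No verdict comes back, so the final grip force is my estimate, not a measurement.

- **Push:** I pushed the orange cartridge about 7 mm with closed fingers until it stopped moving, at about 5.5 N along its travel. The side picture showed its end against the back stop.
- **Turn:** I gripped the orange knob and turned it 71° clockwise in small steps. Torque began to rise steadily about 60° in. I stopped at about 0.075–0.085 N m over free turning, inside the 0.06–0.1 N m window for a firm grip. That suggests a cam force of about 12–15 N.
- **Release:** I opened the jaws and raised the arm clear. Afterwards the knob was still where I left it to within a few degrees. The cartridge was against its fence and stop.
- **Neighbours:** The blue knob's position in the side image is unchanged. By eye, the grey knob, the neighbouring cartridges, the mug and the tin are where they were.

**Checks that were unclear:**
- **Torque readings:** There was a brief early torque rise about 50° in that faded again, probably the cartridge sliding on the floor. The wrist torque sensor was too noisy to be conclusive, so I relied on the effort of the last joint.
- **Knob angle:** Two pictures of the knob after release gave angles of -93.5° and -86.9°, against -88.3° for the tool. A spring-back of a degree or two can't be ruled out.
- **Camera offset:** The top and wrist cameras disagreed by about 3–4 mm along x. I settled that from where the cartridge stopped.

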